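# Start a printed bolt in the threaded boss of a jig

### The job

The big printed hex bolt stands loose in the mouth of the jig's threaded boss, not yet in the thread. Without lifting it out, turn it backward (counter-clockwise seen from above) until you feel it drop into the thread start, stop there, then turn it forward (clockwise) about one full turn so that it is properly started. Leave the nut, flange and bracket lying about alone, and finish while still holding the bolt upright by its head: the program ends with the fingers gripping it.

Things in the scene. Friction and masses are not known exactly. Their poses are not given: they have to be found in the camera images.
- bolt_head (a point): Centre of the hex head of the loose black printed bolt, half-way up the head. Head 36 mm across flats (41.6 across corners), 18 mm thick. z points up the bolt; one pair of flats is normal to its y axis, the others 60 degrees either way. 123 mm above the table at the start, about 115 after the drop, about 99 one turn later.
- bolt: The same bolt; origin at the centre of its lower tip, 87 mm below the head's centre, same axes. 96 mm long, shank 21.5 mm with a coarse two-start right-hand thread, about 0.12 kg. It stands loose in the boss and can lean a few degrees. It is turned by its head; fingers 2 mm wider than the flats turn it like a spanner and let it drop by its own weight.
- boss_mouth (a point): Centre of the open top rim of the jig's threaded boss, 70 mm above the table, z up; its axis is the axis the bolt turns about. Grey upright tube, 47 mm outer diameter, on a fixed 130 x 100 x 8 mm grey plate, a 30 mm high rib on either side along x. x and y lie along the plate's long and short sides.
- jig: The fixed plate with its boss; origin under the boss axis, at table height. Counter-clockwise, the bolt first slides level, after 10 to 90 degrees drops 8 mm, and about 30 degrees later meets a stop. Clockwise before the drop it meets a stop; after it, it screws down 16 mm per turn with 1.5 mm axial play and stays put when let go; 1 1/4 turns after the drop it bottoms.
- hex_nut_center (a point): Centre of a loose black hex nut lying flat, 36 mm across flats, 18 mm high. Bystander.
- flange_center (a point): Centre of a loose black flanged bush lying on its 56 mm flange, 26 mm high. Bystander.
- bracket_center (a point): Point 15 mm above the table in the middle of a loose grey L-shaped bracket, 70 x 35 x 43 mm high. Bystander.

How it is judged:
By the outcome, as a careful person would: the job done as asked, in the order asked, and still so for the second after the job is handed in, while the arm keeps its last pose, push and grip.
It also fails if it takes over 67 s, if anything falls off the work surface, if the arm or the gripper's body presses on something with over 40 N, if the wrist force passes 120 N, or if a joint passes its speed limit or range.

### The arm

A 6-joint arm with a two-finger parallel gripper is mounted at the origin on the work surface. World frame = base frame: x ahead of the robot, y to its left, z up, the work surface at z = 0. Lengths are in m, angles in degrees, forces in N, time in s.
With the tool pointing down it reaches from about 0.4 to 0.825 m from the base axis. Payload 7 kg.
Tool frame: the origin (TCP) lies midway between the tips of the shut fingers; the grasp point (between the pads) lies 19 mm behind it (ctrl.hold_point_z is the distance from the TCP to the grasp point, in m); z points along the fingers, x is the direction in which the jaws open and shut, and the axes are right-handed (so a half turn about z gives the same grasp; the last joint's range is limited). The gripper opens to 88 mm and grips with 3 to 60 N. Pads are 19 mm wide; open, the fingers measure 130 mm over their backs; the gripper's body (78 mm by 193 mm) begins 47 mm behind the grasp point.
Start: joints at [80.449, 20.546, 0.682, 0, -70.136, -16.507], TCP at [0.297, 0.606, 0.227] pointing down, gripper open.
Joint ranges: [-176.03, 176.03], [-82.01, 121.73], [-58.28, 71.71], [-173.87, 95.51], [-174.79, -0.11], [-173.66, 173.66]. Speed limits (degrees/s): [136.94, 136.94, 172.46, 180, 180, 180].

### API

Orientations are given as [roll, pitch, yaw] about the fixed x, y, z axes, in that order (R = Rz(yaw) Ry(pitch) Rx(roll)).
In Python, from plant import ctrl gives the robot as it stands.
- The arm moves only by the tool apply_moves, never from a script. Its argument "motion" is a list of rows, each a list of 2 entries, a list of its own where there are three numbers: the shift along the world's x, y, z in cm, then the turn about the world's z in degrees. In form: [[[tx, ty, tz], roll], ...]. A call has 1 to 10 rows; each row is the pose to reach, as a shift and turn from the pose commanded when the call began; what a row does not reach only later rows make up. A row lasts 1/10 s, in which the tool goes at most 50 mm and 8.59 degrees, less where a joint would pass 70% of its speed; a pose out of reach is approached as far as the arm can. A call with a gripper value outside its range is refused whole. "hand" is the finger opening in cm, from 0 to 8.76, set as the call begins (left out, the last holds). The fingers move at their own pace and stop on an object; the grip force is fixed at half the most. Time passes only in rows, so rows that repeat a pose let the fingers close. It gives the time, the measured TCP pose, the force and the opening at its end, in the units of the state.
- ctrl.get_obs(): the state, without advancing time (a new reading comes with each control period).
- ctrl.snapshot(name): name is "scene" or "top"; returns (picture, depth): 384x512x3 uint8, blue, green, red; 384x512 float32, m along the optical axis (not along the pixel's ray), 0 where there is no reading.
- ctrl.camera_model(name): a dict with "fx", "fy", "cx", "cy" (pixels), "cam_to_world" (4x4, takes a point from camera to world coordinates). Camera axes: x right, y down, z forward; pixel columns grow to the right and rows downward; lengths in m; the calibration is good to about 2 mm. A picture is of the moment at which its call begins. camera_model takes no time and is no camera call.
- ctrl.close_job(): hands the job in, once; it reports no verdict.
The state is a dict: "clock": time; "joint_pos": joint angles; "qvel": joint speeds; "tau": joint torques, N m; "tool_pos": TCP position; "orientation": TCP orientation; "force": force on the tool from outside, world axes, zero at the start; "moment": the same for the moment, N m; "opening": finger opening in m.
Only numpy, scipy, OpenCV 4.12 (cv2) and the standard library are available. Lean on these libraries where they do the work, as an engineer would, in place of code of your own. Each camera call takes 0.05 s, during which the arm holds its last target.

## Working session

There is one attempt and no reset: what is moved stays moved. The work goes in short steps, Python scripts to look and compute and a tool call to move; the robot and the scene stay as the last step left them, time stands still between calls to the robot, and variables do not carry over. Pictures are saved under pics/ and viewed, and the job is handed in when it is done.

Besides the shell and the picture viewer there is one more tool, called after "Request:" by a JSON object that holds its "method" and its "body". apply_moves: Moves the arm, as the interface text tells. Its arguments: {"type":"object","properties":{"motion":{"type":"array"},"hand":{"type":"number"}},"required":["motion"]}

```bash
mkdir -p pics; ls
python3 - <<'E'
from plant import ctrl
import cv2,numpy as np
print(ctrl.get_obs(), ctrl.hold_point_z)
for n in("scene","top"):
    p,d=ctrl.snapshot(n); cv2.imwrite(f"pics/{n}0.png",p); np.savez(f"pics/{n}0.npz",p=p,d=d); print(n,ctrl.camera_model(n))
E
```

```text
pics
{'clock': 0.0, 'joint_pos': array([ 8.04481366e+01,  2.05931312e+01,  6.34419286e-01, -1.97269971e-02,
       -7.01352942e+01, -1.65069377e+01]), 'qvel': array([-0.1101199 , -0.01819776, -0.03360896, -0.00669318, -0.01542869,
       -0.03306894]), 'tau': array([ 2.79076034e-03, -5.82726574e+01,  2.93047732e+01,  6.99658647e+00,
        6.97416253e-03, -1.46059956e-04]), 'tool_pos': array([0.29633592, 0.60594008, 0.22560968]), 'orientation': array([-1.79991068e+02, -9.54011227e-02, -1.16065527e+02]), 'force': array([-0.29292898, -0.45525326,  0.41222145]), 'moment': array([0.02741636, 0.042591  , 0.00641916]), 'opening': 0.08786022268611607} 0.0188
scene {'fx': 477.76743976273576, 'fy': 477.76743976273576, 'cx': 255.29126295197463, 'cy': 197.44406689314036, 'cam_to_world': array([[-0.48678759,  0.45058758, -0.74833727,  1.25874584],
       [ 0.87349742,  0.25730394, -0.41327587,  0.429193  ],
       [ 0.00633315, -0.85484824, -0.51883945,  0.59783307],
       [ 0.        ,  0.        ,  0.        ,  1.        ]])}
top {'fx': 396.65589220056637, 'fy': 396.65589220056637, 'cx': 258.98809377443376, 'cy': 190.43569876457627, 'cam_to_world': array([[-0.029622  , -0.97749914,  0.20884914,  0.3787215 ],
       [-0.99954646,  0.02783423, -0.01149457,  0.06287917],
       [ 0.00542278, -0.20909491, -0.97788032,  0.97796819],
       [ 0.        ,  0.        ,  0.        ,  1.        ]])}
```

View pics/scene0.png

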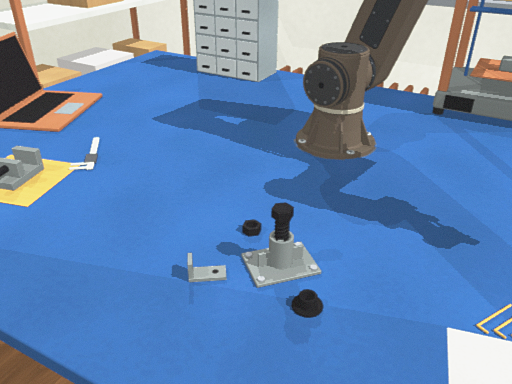

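View pics/top0.png

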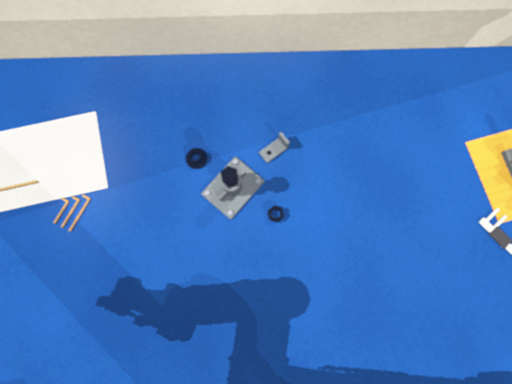

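```bash
cat > h.py <<'E'
import cv2,numpy as np
from plant import ctrl
def pts(n,d):
    m=ctrl.camera_model(n); v,u=np.mgrid[:384,:512]
    c=np.stack([(u-m['cx'])/m['fx']*d,(v-m['cy'])/m['fy']*d,d,np.ones_like(d)],-1)
    return (c@m['cam_to_world'].T)[...,:3]
def ray(n,u,v,z):
    m=ctrl.camera_model(n);T=m['cam_to_world'];r=T[:3,:3]@[(u-m['cx'])/m['fx'],(v-m['cy'])/m['fy'],1];o=T[:3,3]
    return o+r*(z-o[2])/r[2]
E
python3 - <<'E'
from h import *
for n,(x,y,w) in {"scene":(170,180,170),"top":(170,120,130)}.items():
    z=np.load(f"pics/{n}0.npz");p=z['p'];P=pts(n,z['d'].astype(float))
    c=p[y:y+int(w*.75),x:x+w];c=cv2.convertScaleAbs(c,alpha=1.6,beta=25)
    cv2.imwrite(f"pics/{n}0c.png",cv2.resize(c,(800,600),interpolation=cv2.INTER_CUBIC))
    S=P[y:y+int(w*.75),x:x+w]; H=S[...,2]; 
    m=(z['d'][y:y+int(w*.75),x:x+w]>0)&(H>.085)&(H<.16)
    q=S[m];print(n,len(q),q.min(0),q.max(0),q.mean(0))
    t=q[q[:,2]>np.percentile(q[:,2],90)-.004];print(len(t),t.mean(0),t.min(0),t.max(0))
    if n=="top":
        vv,uu=np.nonzero((z['d']>0)&(P[...,2]>.126)&(P[...,2]<.14)); print(uu.mean(),vv.mean(),len(uu))
        for v in range(162,194): print(v,' '.join('%4d'%(1000*P[v,u,2]) for u in range(214,248)))
E
```

```text
scene 528 [0.57602017 0.10029222 0.08510321] [0.61661096 0.1386287  0.13633811] [0.60230772 0.12255758 0.11929153]
210 [0.59831056 0.12044018 0.13384102] [0.57602017 0.10029222 0.13076504] [0.61651892 0.1386287  0.13633811]
top 263 [0.57612928 0.10027759 0.08629991] [0.61733871 0.13759143 0.13673799] [0.59507118 0.11858745 0.13054356]
210 [0.5967724  0.11912128 0.13276112] [0.57804588 0.10027759 0.13031961] [0.61431918 0.13759143 0.13673799]
228.53138075313808 174.8284518828452 239
162   -2    0    0    0   -1    0    3   -5    0   -2    1    2   -2    0    0    7    6    6   10   13   11    9   11  977    8    9    5    9    0    0    0    1    1    0
163    0   -2    0    0   -1    1    0   -2   -1    0   -1   -1   -3    0    8    8    9    9    3   11   12    8   14    5    5    9    8    8    6    6    0   -1    1   -3
164    1    0    0   -3    0   -1   -1    0   -3    1    1    1    0    6    5   10    4    8    8   11   11    9    8    7    7    7   10   10    4    6    5    1    0    0
165    1    1    0    3   -2   -2   -2   -1    3    1    1    1   10    6    8    5    9   
[... 4254 characters left out ...]
   7
190    9    5    4    8   10    9    8    5    9    7   41   58   65   68   70   71   69   71   68   71   67   62   58   48   40   32   17    8    7    7    7    8    7    7
191    8    6    9    5   11    9    6    9    8    6  977   40   52   58   61   66   66   64   64   61   58   50   48   43   33   20    8   10    3    9    9    8    4    8
192    8    8    3    9    6    7    5    8    8   35   39   39   37   43   46   56   54   51   52   50   45   42   38   32   21   11    8    6   10    5    8    7    6    7
193    8    9    5    6    7    5    7    4   36   37   36   37   23   28   36   38   43   42   41   43   37   34   26   23   12    6    8   10    8    7    9    5    7    8
```

View pics/top0c.png

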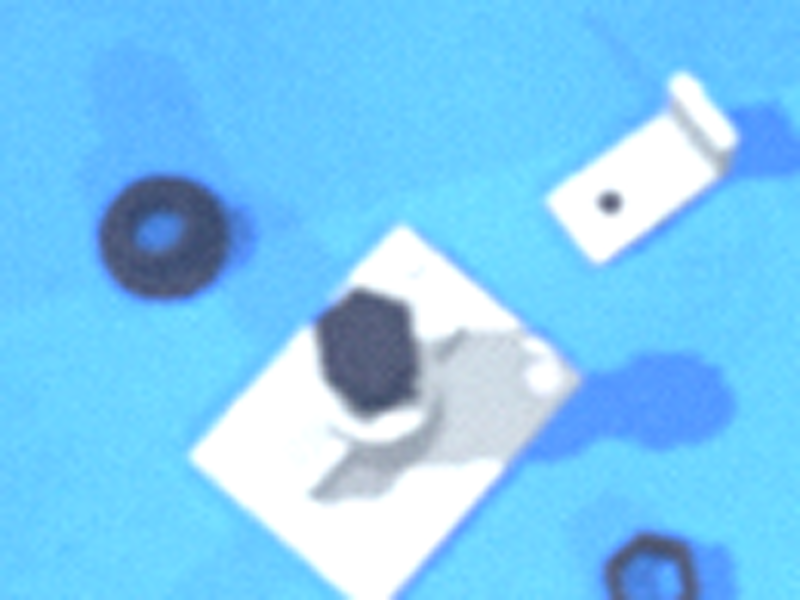

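View pics/scene0c.png

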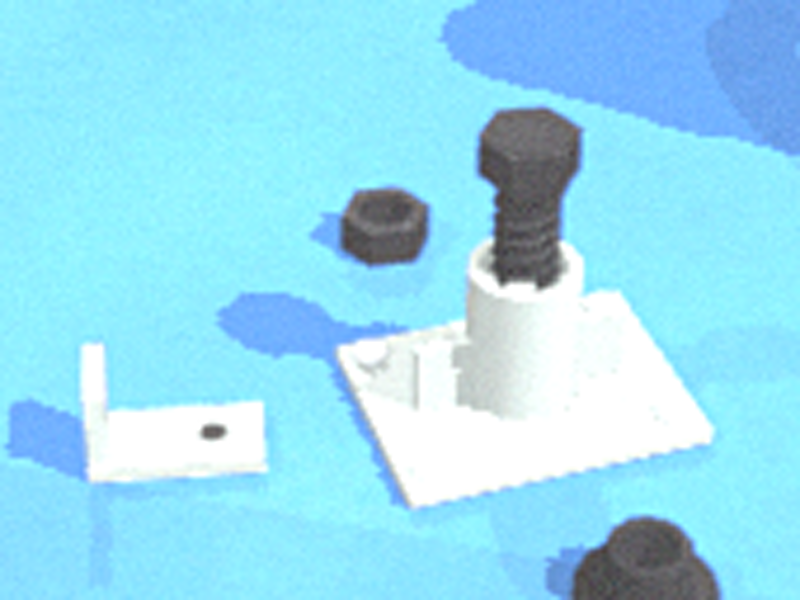

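```bash
cat >> h.py <<'E'
def hexa(n,p,d,zt,lo=.006,c0=(.597,.119)):
    """top-face pixels -> hull -> width/phase, on plane z=zt"""
    P=pts(n,d.astype(float)); m=((d>0)&(abs(P[...,2]-zt)<lo)&(np.hypot(P[...,0]-c0[0],P[...,1]-c0[1])<.03)).astype(np.uint8)
    v,u=np.nonzero(m); q=P[v,u]
    A=np.c_[q[:,:2]-q[:,:2].mean(0),np.ones(len(q))]; k=np.linalg.lstsq(A,q[:,2],rcond=None)[0]
    X=np.array([ray(n,a,b,k[2]) for a,b in zip(u,v)])[:,:2]
    cen=X.mean(0)
    th=np.arange(0,180,1.); w=[np.ptp(X@[np.cos(np.radians(t)),np.sin(np.radians(t))]) for t in th]
    w3=np.array(w).reshape(3,60).mean(0)
    r=X-cen; a=np.arctan2(r[:,1],r[:,0]); R=np.hypot(*r.T)
    ph=np.degrees(np.angle(np.sum(R**6*np.exp(6j*a))))/6   # corner direction
    return cen,k,len(q),ph%60,w3.argmin(),w3.min(),w3.max()
E
python3 - <<'E'
from h import *
for n in("top","scene"):
    z=np.load(f"pics/{n}0.npz"); print(n,hexa(n,z['p'],z['d'],.132))
    P=pts(n,z['d'].astype(float)); p=P.reshape(-1,3)[z['d'].ravel()>0]
    r=p[(abs(p[:,2]-.069)<.004)&(np.hypot(p[:,0]-.59,p[:,1]-.115)<.05)];
    from scipy.optimize import least_squares
    pl=p[(abs(p[:,2]-.007)<.0045)&(np.hypot(p[:,0]-.59,p[:,1]-.115)<.1)&(p[:,2]>.004)]
    print(len(r),r[:,:2].min(0),r[:,:2].max(0)); b=cv2.minAreaRect(pl[:,:2].astype(np.float32)*1000);print(b)
    # outer tube: points z 0.04..0.066 fit circle
    t=p[(p[:,2]>.044)&(p[:,2]<.064)&(np.hypot(p[:,0]-.59,p[:,1]-.115)<.04)]
    s=least_squares(lambda c:np.hypot(t[:,0]-c[0],t[:,1]-c[1])-.0235,[.59,.115],loss='soft_l1',f_scale=.001);print('boss',len(t),s.x,np.abs(s.fun).mean())
    t=p[(p[:,2]>.073)&(p[:,2]<.108)&(np.hypot(p[:,0]-.59,p[:,1]-.115)<.03)]
    if len(t)>20:
        s=least_squares(lambda c:np.hypot(t[:,0]-c[0],t[:,1]-c[1])-.0105,[.59,.115],loss='soft_l1',f_scale=.001);print('shank',len(t),s.x,np.abs(s.fun).mean())
E
```

```text
top (array([0.59631582, 0.11880757]), array([0.02471456, 0.00812358, 0.13233037]), 239, np.float64(6.8497714899552795), np.int64(37), np.float64(0.03672238562190527), np.float64(0.040615395283374045))
103 [0.57398812 0.0960843 ] [0.61375428 0.14112912]
((592.8349609375, 109.91810607910156), (189.38992309570312, 164.07598876953125), 31.055686950683594)
boss 42 [0.59848489 0.11872423] 0.0028767241688233986
scene (array([0.59985489, 0.12128077]), array([-0.1075795 , -0.03630425,  0.13283388]), 255, np.float64(2.6501711631217937), np.int64(38), np.float64(0.04322766576545615), np.float64(0.04688741320106837))
207 [0.57475168 0.09630848] [0.61942808 0.14320426]
((592.8076782226562, 121.15289306640625), (167.4313201904297, 188.16891479492188), 13.878100395202637)
boss 215 [0.59471628 0.11917989] 0.0009005059816770066
shank 237 [0.59652195 0.12008301] 0.0016757179993389367
```

Run:
```python
from h import *
z=np.load("pics/top0.npz");p=z['p']
hsv=cv2.cvtColor(p,cv2.COLOR_BGR2HSV)
g=((hsv[...,1]<110)).astype(np.uint8); g[:130]=0;g[230:]=0;g[:,:195]=0;g[:,270:]=0
nl,l,s,_=cv2.connectedComponentsWithStats(g); k=1+s[1:,4].argmax()
c=max(cv2.findContours((l==k).astype(np.uint8),0,2)[0],key=cv2.contourArea)
X=np.array([ray("top",a,b,.008)[:2] for a,b in c[:,0]])
b=cv2.minAreaRect((X*1000).astype(np.float32));print('plate',b)
# dark head: use gray threshold, depth>0.127
gr=p.max(2).astype(float)
print(gr[164:188:2,216:242:2].astype(int))
# refined
P=pts("top",z['d'].astype(float))
m=(P[...,2]>.1275)&(P[...,2]<.14)&(z['d']>0)
v,u=np.nonzero(m);X=np.array([ray("top",a,b,.132)[:2] for a,b in zip(u,v)])
h=cv2.convexHull((X*1e3).astype(np.float32))[:,0]
print((h.min(0)+h.max(0))/2)
for t in range(0,180,3):
    pr=X@[np.cos(np.radians(t)),np.sin(np.radians(t))]; print(t,round(np.ptp(pr)*1e3,1),end='; ')
```

```text
plate ((596.8400268554688, 117.21099853515625), (101.30781555175781, 130.72413635253906), 47.58107376098633)
[[195 193 193 192 197 191 182 169 161 167 152 152 178]
 [196 196 194 196 193 152 110 137 152 159 167 166 176]
 [196 193 195 186 144  78  57  64  76 105 139 162 170]
 [193 196 185 121  66  63  60  62  60  60  96 158 164]
 [193 196 151  67  61  59  63  60  61  60  86 157 165]
 [193 180 141  71  65  61  62  66  63  63  76 137 142]
 [185 168 152  84  60  63  64  66  65  64  63 106 115]
 [166 163 156  87  61  61  61  63  62  61  65  99 117]
 [166 165 161 107  61  64  63  65  59  57  59  99 125]
 [168 164 167 143  81  61  58  64  58  52  65 107 116]
 [165 168 166 166 133  80  58  52  52  61  78 110 116]
 [166 164 159 159 159 117  79  69  95 123 136 131 107]]
[596.09015 118.90219]
0 41.0; 3 41.3; 6 41.4; 9 41.4; 12 41.4; 15 41.2; 18 40.9; 21 40.4; 24 39.9; 27 39.3; 30 38.5; 33 37.7; 36 37.1; 39 37.4; 42 37.8; 45 38.2; 48 38.9; 51 39.5; 54 40.0; 57 40.4; 60 40.6; 63 40.8; 66 40.8; 69 40.7; 72 40.6; 75 40.3; 78 39.8; 81 39.3; 84 38.7; 87 38.0; 90 37.3; 93 36.8; 96 36.2; 99 36.2; 102 37.0; 105 37.7; 108 38.3; 111 38.8; 114 39.2; 117 39.5; 120 39.7; 123 39.7; 126 39.7; 129 39.5; 132 39.3; 135 39.2; 138 39.3; 141 39.2; 144 39.0; 147 38.7; 150 38.3; 153 37.8; 156 37.1; 159 36.9; 162 37.7; 165 38.5; 168 39.2; 171 39.8; 174 40.3; 177 40.7;
```

The top view shows the head at about px (229,175), with the boss just below it. That puts the head at about (0.596, 0.1188), and the flat normals are at yaw 37, 97 and 157. Since j6 = yaw + 180 − j1, I'll start at tool yaw −143, which leaves range both ways.

Request:
{"method": "apply_moves", "body": {"motion": [[[3, -4.9, 0], -2.7], [[6, -9.8, 0], -5.4], [[9, -14.6, 0], -8.1], [[12, -19.5, 0], -10.8], [[15, -24.4, 0], -13.5], [[18, -29.3, 0], -16.2], [[21, -34.1, 0], -19], [[24, -39, 0], -21.6], [[27, -43.9, 0], -24.3], [[29.9, -48.75, 0], -27]], "hand": 8.76}}

```text
clock: 1.1
tool_pos: [0.5588, 0.1784, 0.2265]
orientation: [180.0, -0.0, -143.2]
force: [1.1, 1.1, -0.0]
opening: 0.0876
```

Request:
{"method": "apply_moves", "body": {"motion": [[[0, 0, 0], 0], [[0, 0, 0], 0], [[0, 0, 0], 0]]}}

```text
clock: 1.4
tool_pos: [0.5579, 0.1807, 0.2263]
orientation: [180.0, -0.0, -143.0]
force: [-0.3, -0.0, 0.5]
opening: 0.0875
```

Run:
```python
from h import *
o=ctrl.get_obs();print({k:np.round(v,4) for k,v in o.items()})
for n in("scene",):
    p,d=ctrl.snapshot(n); cv2.imwrite("pics/s1.png",cv2.resize(p[100:300,180:400],(770,700)[:2] and (660,600)))
```

```text
{'clock': np.float64(1.4), 'joint_pos': array([ 3.70297e+01,  1.22926e+01, -1.08542e+01, -1.63000e-02,
       -6.68798e+01, -5.96000e-02]), 'qvel': array([ 1.3043, -0.2014, -0.0047,  0.0198, -0.0918,  0.1073]), 'tau': array([-1.04240e+00, -4.60688e+01,  2.86638e+01,  6.86240e+00,
        2.22000e-02,  3.00000e-03]), 'tool_pos': array([0.5579, 0.1807, 0.2263]), 'orientation': array([ 1.799851e+02, -2.670000e-02, -1.430363e+02]), 'force': array([-0.2949, -0.0367,  0.4829]), 'moment': array([ 0.0636,  0.018 , -0.0002]), 'opening': np.float64(0.0875)}
```

Request:
{"method": "apply_moves", "body": {"motion": [[[1.9, -3.1, 0], 0], [[3.8, -6.2, 0], 0], [[3.8, -6.2, 0], 0], [[3.8, -6.2, 0], 0], [[3.8, -6.2, 0], 0]]}}

```text
clock: 1.95
tool_pos: [0.5957, 0.1196, 0.2265]
orientation: [180.0, 0.0, -143.0]
force: [-0.1, -0.1, 0.2]
opening: 0.0875
```

Run:
```python
from h import *
o=ctrl.get_obs();print({k:np.round(v,4) for k,v in o.items()})
for n in("scene",):
    p,d=ctrl.snapshot(n); cv2.imwrite("pics/s2.png",cv2.resize(p[100:300,180:400],(660,600)))
```

```text
{'clock': np.float64(1.95), 'joint_pos': array([ 2.97464e+01,  1.42623e+01, -8.21450e+00, -1.36000e-02,
       -6.75234e+01,  7.29170e+00]), 'qvel': array([ 0.1816, -0.17  , -0.0668,  0.0739, -0.1223,  0.1991]), 'tau': array([-5.49400e-01, -4.88668e+01,  2.88658e+01,  6.88310e+00,
        4.35000e-02,  3.50000e-03]), 'tool_pos': array([0.5957, 0.1196, 0.2265]), 'orientation': array([ 1.799875e+02,  1.400000e-03, -1.429671e+02]), 'force': array([-0.069 , -0.0525,  0.2391]), 'moment': array([ 0.0884, -0.0051,  0.0229]), 'opening': np.float64(0.0875)}
```

View pics/s2.png

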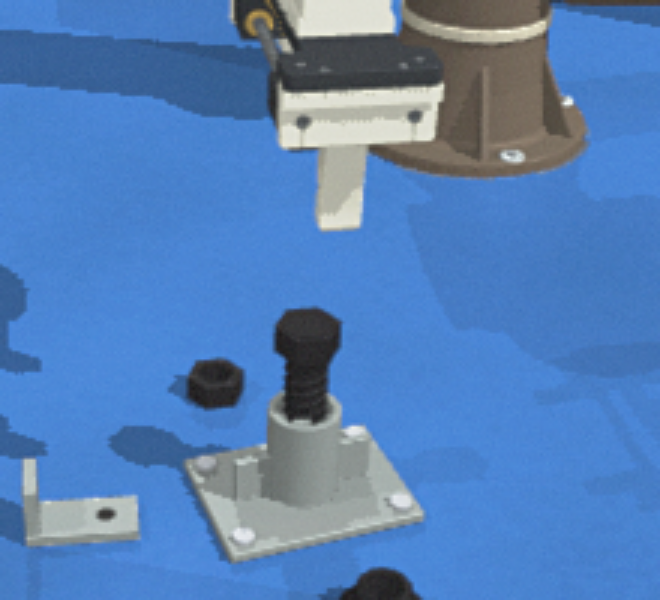

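Request:
{"method": "apply_moves", "body": {"motion": [[[0, -0.1, -0.5], 8], [[0, -0.1, -1], 16], [[0, -0.1, -2], 24], [[0, -0.1, -3], 32], [[0, -0.1, -4], 40], [[0, -0.1, -5], 48], [[0, -0.1, -6], 56], [[0, -0.1, -7], 60], [[0, -0.1, -7], 60], [[0, -0.1, -7], 60]]}}

```text
clock: 3.0
tool_pos: [0.5961, 0.1181, 0.1569]
orientation: [-180.0, -0.0, -83.1]
force: [-1.0, 0.8, 0.3]
opening: 0.0875
```

Request:
{"method": "apply_moves", "body": {"motion": [[[0, 0, -1], 0], [[0, 0, -2], 0], [[0, 0, -3], 0], [[0, 0, -4], 0], [[0, 0, -5.2], 0], [[0, 0, -5.2], 0], [[0, 0, -5.2], 0]]}}

```text
clock: 3.7
tool_pos: [0.5962, 0.1171, 0.1041]
orientation: [180.0, -0.0, -83.1]
force: [-0.1, 0.5, 1.2]
opening: 0.0876
```

Run:
```python
from h import *
o=ctrl.get_obs();print({k:np.round(v,4) for k,v in o.items()})
for n in("scene","top"):
    p,d=ctrl.snapshot(n); cv2.imwrite(f"pics/{n}3.png",cv2.resize(p[130:280,200:365] if n=="scene" else p[120:240,150:310],(660,600) if n=="scene" else (800,600)))
```

```text
{'clock': np.float64(3.7), 'joint_pos': array([ 2.95249e+01,  2.02431e+01, -1.70826e+01,  1.20000e-02,
       -5.27267e+01,  6.74072e+01]), 'qvel': array([ 0.0736, -0.8168,  0.8175,  0.2558, -0.3672, -0.0095]), 'tau': array([-2.52000e-02, -5.24868e+01,  2.42560e+01,  5.68480e+00,
        1.16200e-01, -1.90000e-03]), 'tool_pos': array([0.5962, 0.1171, 0.1041]), 'orientation': array([ 1.799553e+02, -2.900000e-02, -8.306070e+01]), 'force': array([-0.102 ,  0.4841,  1.2218]), 'moment': array([-0.047 , -0.0631,  0.0111]), 'opening': np.float64(0.0876)}
```

View pics/scene3.png

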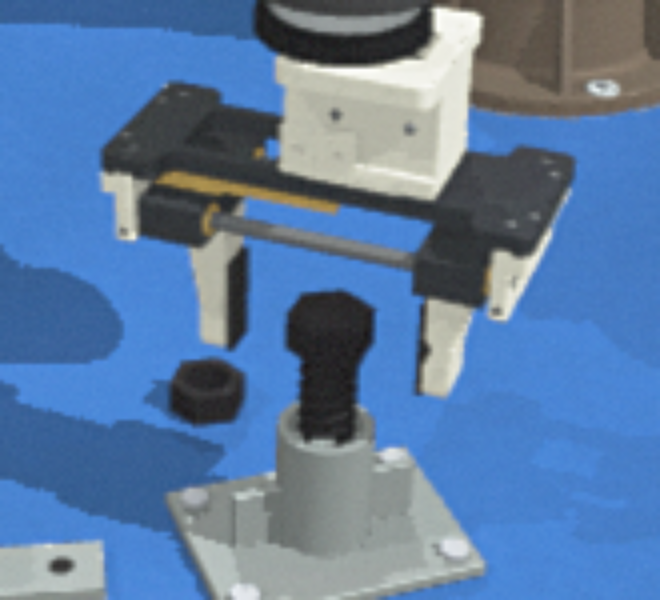

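View pics/top3.png

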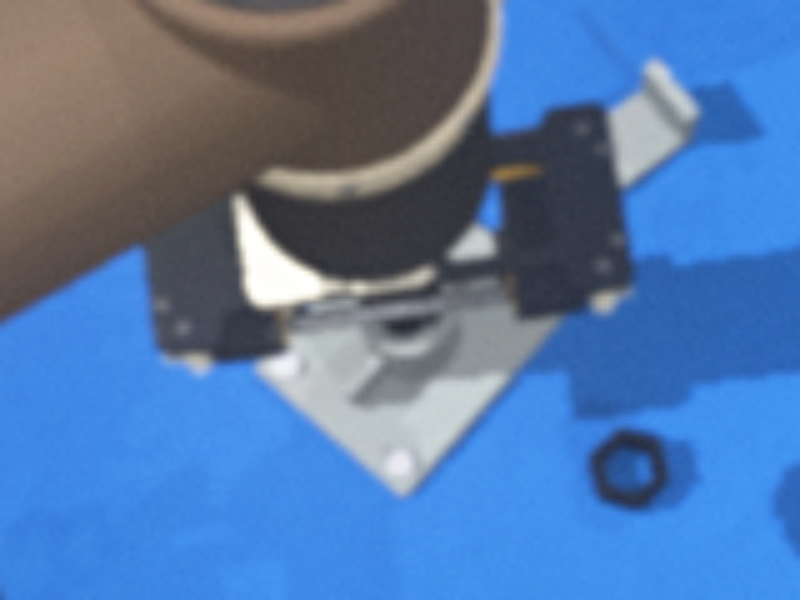

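The head at about px (331,325) in the crop lies midway between the finger inner faces at about 245 and 418. Next I'll close to the 38 mm spanner fit.

Request:
{"method": "apply_moves", "body": {"motion": [[[0, 0.1, 0], 0], [[0, 0.1, 0], 0], [[0, 0.1, 0], 0], [[0, 0.1, 0], 0], [[0, 0.1, 0], 0], [[0, 0.1, 0], 0], [[0, 0.1, 0], 0]], "hand": 3.8}}

```text
clock: 4.5
tool_pos: [0.5962, 0.1183, 0.1045]
orientation: [180.0, -0.0, -83.1]
force: [0.2, -0.0, 0.0]
opening: 0.0397
```

```bash
cat >> h.py <<'E'
def look(tag,show=True):
    o=ctrl.get_obs(); p,d=ctrl.snapshot("scene")
    print('t%.2f'%o['clock'],'pos',np.round(o['tool_pos'],4),'yaw %.1f'%o['orientation'][2],'F',np.round(o['force'],1),'M',np.round(o['moment'],2),'open %.4f'%o['opening'],'j6 %.0f'%o['joint_pos'][5])
    if show: cv2.imwrite(f"pics/{tag}.png",cv2.resize(p[180:280,220:330],(660,600),interpolation=cv2.INTER_CUBIC))
    P=pts("scene",d.astype(float)); dark=p.max(2)<75
    r=np.hypot(P[...,0]-.596,P[...,1]-.1185)
    m=(d>0)&dark&(r<.024)&(P[...,2]>.085)&(P[...,2]<.15)
    q=P[m]; z=np.sort(q[:,2])
    # horizontal (top-face) plateau: mode of z
    h,e=np.histogram(z,np.arange(.085,.15,.002)); print('n',len(z),'ztop95 %.4f'%np.percentile(z,92),h)
    c=P[(d>0)&(np.hypot(P[...,0]-.596,P[...,1]-.1185)<.012)&(P[...,2]>.09)&(P[...,2]<.145)]
    print('near axis: n',len(c),'median z %.4f p90 %.4f'%(np.median(c[:,2]),np.percentile(c[:,2],90)))
E
python3 -c "
from h import *
look('s4')"
```

```text
t4.50 pos [0.5962 0.1183 0.1045] yaw -83.1 F [ 0.2 -0.   0. ] M [-0.07 -0.02  0.01] open 0.0397 j6 67
n 547 ztop95 0.1354 [ 11  10  13  17  10   6  14  18  15  15  10   8   2   3   3  19  16  22
  23  24  14  25  17  40 130  33   5   6   3   4   5   4]
near axis: n 152 median z 0.1208 p90 0.1351
```

View pics/s4.png

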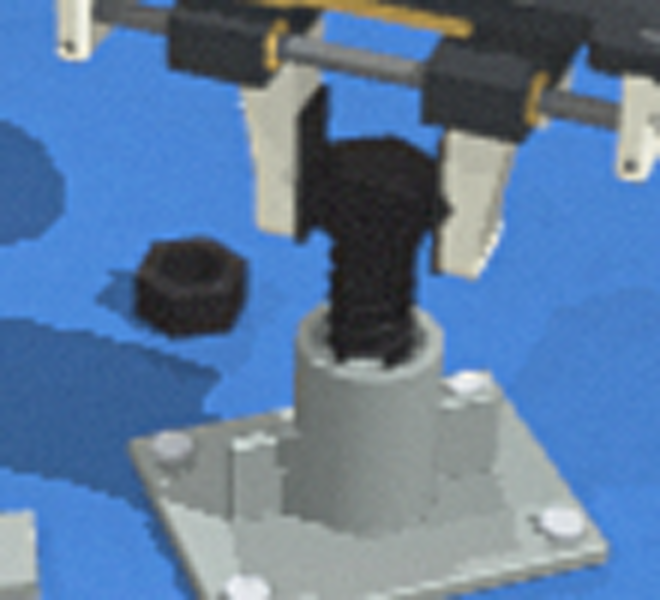

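Request:
{"method": "apply_moves", "body": {"motion": [[[0, 0, 0], 0], [[0, 0, 0], 2], [[0, 0, 0], 4], [[0, 0, 0], 6], [[0, 0, 0], 8], [[0, 0, 0], 8]]}}

```text
clock: 5.15
tool_pos: [0.5962, 0.1182, 0.1046]
orientation: [180.0, -0.0, -75.0]
force: [-0.7, -0.6, 0.4]
opening: 0.0382
```

```bash
python3 -c "
from h import *
look('s5')"
```

```text
t5.15 pos [0.5962 0.1182 0.1046] yaw -75.0 F [-0.7 -0.6  0.4] M [-0.29 -0.05 -0.  ] open 0.0382 j6 75
n 537 ztop95 0.1353 [  3  12  15  12  10   9  14  19  12  19  10   7   4   1   2  16  18  22
  20  22  24  25  15  40 126  45   2   3   4   1   4   1]
near axis: n 143 median z 0.1331 p90 0.1352
```

View pics/s5.png

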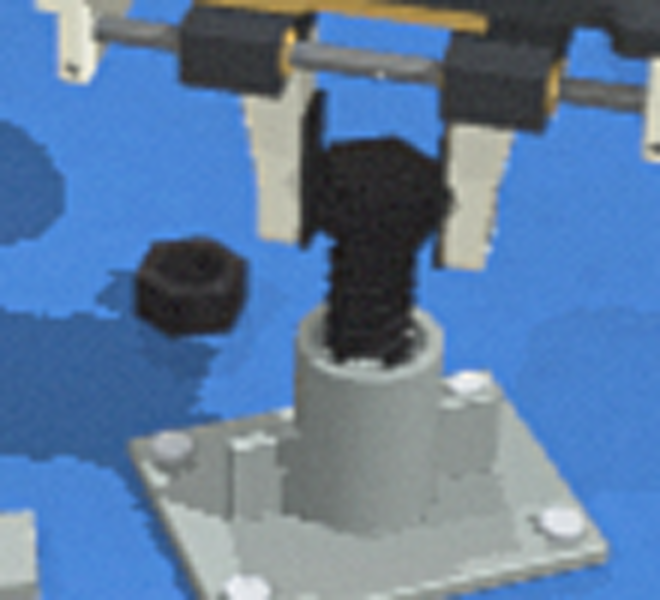

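The head is in the spanner fit and has not dropped: its top-face peak is still at 0.133–0.135. I'll keep turning CCW.

Request:
{"method": "apply_moves", "body": {"motion": [[[0, 0, 0], 2], [[0, 0, 0], 4], [[0, 0, 0], 6], [[0, 0, 0], 8], [[0, 0, 0], 8]]}}

```text
clock: 5.7
tool_pos: [0.5963, 0.1183, 0.1047]
orientation: [-180.0, -0.0, -67.1]
force: [0.5, -1.0, 1.4]
opening: 0.0377
```

```bash
python3 -c "
from h import *
look('s6')"
```

```text
t5.70 pos [0.5963 0.1183 0.1047] yaw -67.1 F [ 0.5 -1.   1.4] M [-0.28 -0.02  0.  ] open 0.0377 j6 83
n 525 ztop95 0.1355 [  9   6  19  10   9   9  22  11  13  14  17   7   0   2   0  14  23  19
  17  21  23  29  12  34 125  46   5   2   0   3   2   1]
near axis: n 132 median z 0.1340 p90 0.1357
```

Request:
{"method": "apply_moves", "body": {"motion": [[[0, 0, 0], 2], [[0, 0, 0], 4], [[0, 0, 0], 6], [[0, 0, 0], 8], [[0, 0, 0], 8]]}}

```text
clock: 6.25
tool_pos: [0.5963, 0.1183, 0.1046]
orientation: [-180.0, -0.0, -59.1]
force: [0.9, -0.0, 0.7]
opening: 0.0382
```

```bash
python3 -c "
from h import *
look('s7')"
```

```text
t6.25 pos [0.5963 0.1183 0.1046] yaw -59.1 F [ 0.9 -0.   0.7] M [-0.29 -0.06 -0.04] open 0.0382 j6 91
n 535 ztop95 0.1353 [  7  10  21   8   8   9  17  14  13  13  15   4   6   3   4  13  23  19
  26  25  16  22  23  31 128  40   4   2   4   1   2   3]
near axis: n 125 median z 0.1340 p90 0.1355
```

View pics/s7.png

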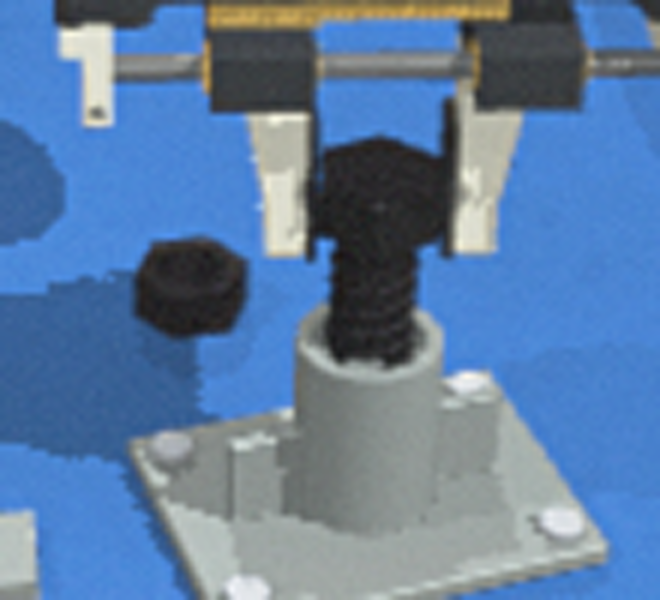

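Request:
{"method": "apply_moves", "body": {"motion": [[[0, 0, 0], 2], [[0, 0, 0], 4], [[0, 0, 0], 6], [[0, 0, 0], 8], [[0, 0, 0], 8]]}}

```text
clock: 6.8
tool_pos: [0.5963, 0.1183, 0.1046]
orientation: [-180.0, -0.0, -51.1]
force: [-0.2, 0.4, 0.8]
opening: 0.0382
```

```bash
python3 -c "
from h import *
look('s8')"
```

```text
t6.80 pos [0.5963 0.1183 0.1046] yaw -51.1 F [-0.2  0.4  0.8] M [-0.33 -0.14 -0.  ] open 0.0382 j6 99
n 551 ztop95 0.1355 [ 15   9  17  11   7   8  17  16  15  15  12   5   1   2   2  18  19  15
  25  18  21  26  21  34 124  54   1   5   4   4   4   4]
near axis: n 124 median z 0.1340 p90 0.1355
```

Request:
{"method": "apply_moves", "body": {"motion": [[[0, 0, 0], 2], [[0, 0, 0], 4], [[0, 0, 0], 6], [[0, 0, 0], 8], [[0, 0, 0], 8]]}}

```text
clock: 7.35
tool_pos: [0.5963, 0.1183, 0.1046]
orientation: [-180.0, -0.0, -43.1]
force: [-0.2, -0.8, 1.3]
opening: 0.0385
```

```bash
python3 -c "
from h import *
look('s9')"
```

```text
t7.35 pos [0.5963 0.1183 0.1046] yaw -43.1 F [-0.2 -0.8  1.3] M [-0.27 -0.21  0.  ] open 0.0385 j6 107
n 534 ztop95 0.1358 [  6  20  14   9   6  18  15   9  14  13  11   8   4   0   2  17  12  22
  17  20  22  20  17  41 115  49   5   6   4   8   4   6]
near axis: n 125 median z 0.1339 p90 0.1355
```

View pics/s9.png

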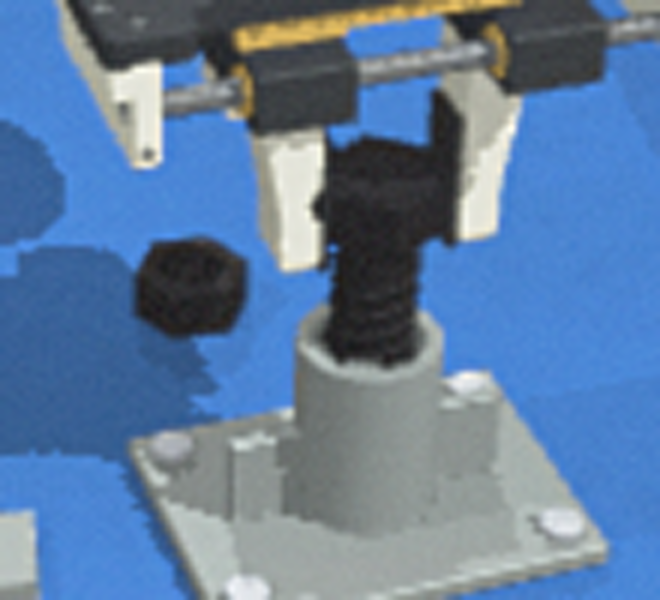

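Request:
{"method": "apply_moves", "body": {"motion": [[[0, 0, 0], 2], [[0, 0, 0], 4], [[0, 0, 0], 6], [[0, 0, 0], 8], [[0, 0, 0], 8]]}}

```text
clock: 7.9
tool_pos: [0.5963, 0.1184, 0.1046]
orientation: [-180.0, -0.0, -35.1]
force: [0.7, -1.2, -0.4]
opening: 0.0377
```

```bash
python3 -c "
from h import *
look('s10')"
```

```text
t7.90 pos [0.5963 0.1184 0.1046] yaw -35.1 F [ 0.7 -1.2 -0.4] M [-0.3  -0.13 -0.02] open 0.0377 j6 115
n 525 ztop95 0.1365 [ 13  15  11  13   2  20  15  12  15  12  13   6   4   0   1   7  17  16
  18  17  16  21  23  31 121  46   9   4   5   7   5   6]
near axis: n 121 median z 0.1338 p90 0.1354
```

Request:
{"method": "apply_moves", "body": {"motion": [[[0, 0, 0], 2], [[0, 0, 0], 4], [[0, 0, 0], 6], [[0, 0, 0], 8], [[0, 0, 0], 8]]}}

```text
clock: 8.45
tool_pos: [0.5963, 0.1184, 0.1045]
orientation: [-180.0, 0.0, -27.1]
force: [0.4, -0.3, 0.7]
opening: 0.0382
```

```bash
python3 -c "
from h import *
look('s11')"
```

```text
t8.45 pos [0.5963 0.1184 0.1045] yaw -27.1 F [ 0.4 -0.3  0.7] M [-0.23 -0.25 -0.01] open 0.0382 j6 123
n 502 ztop95 0.1379 [ 11  14  16   7   8  17  12   5  11  14  11  10   4   2   1  12  13  20
  15  18  12  19  17  31 112  45   8   4   9   6   7   6]
near axis: n 112 median z 0.1338 p90 0.1356
```

View pics/s11.png

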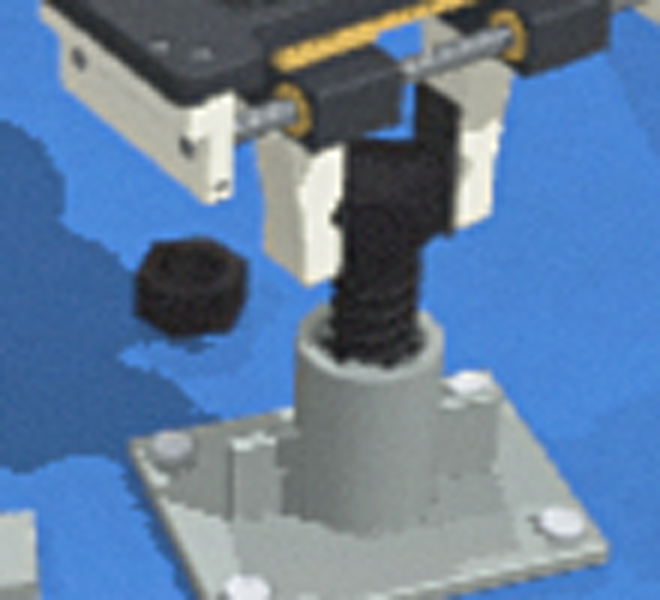

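Request:
{"method": "apply_moves", "body": {"motion": [[[0, 0, 0], 2], [[0, 0, 0], 4], [[0, 0, 0], 6], [[0, 0, 0], 8], [[0, 0, 0], 8]]}}

```text
clock: 9.0
tool_pos: [0.5963, 0.1184, 0.1046]
orientation: [-180.0, -0.0, -19.1]
force: [0.8, 0.3, 1.0]
opening: 0.038
```

```bash
python3 -c "
from h import *
look('s12')"
```

```text
t9.00 pos [0.5963 0.1184 0.1046] yaw -19.1 F [0.8 0.3 1. ] M [-0.19 -0.27 -0.01] open 0.0380 j6 131
n 431 ztop95 0.1357 [11 13 16  6  8 15 15  9  8 15 11  7  4  0  0  5 14 13 14 13 14 15 15 26
 99 40  6  4  3  3  4  4]
near axis: n 90 median z 0.1338 p90 0.1353
```

Request:
{"method": "apply_moves", "body": {"motion": [[[0, 0, 0], 2], [[0, 0, 0], 4], [[0, 0, 0], 6], [[0, 0, 0], 8], [[0, 0, 0], 8]]}}

```text
clock: 9.55
tool_pos: [0.5962, 0.1184, 0.1046]
orientation: [-180.0, -0.0, -11.1]
force: [-0.0, -0.4, 1.0]
opening: 0.038
```

```bash
python3 -c "
from h import *
look('s13')"
```

```text
t9.55 pos [0.5962 0.1184 0.1046] yaw -11.1 F [-0.  -0.4  1. ] M [-0.16 -0.29 -0.03] open 0.0380 j6 139
n 342 ztop95 0.1352 [15 14 11  7  4 21 12  2  8  8 11  2  5  0  1  9  8 11  9 10 16 10 14 24
 76 25  4  2  1  1  0  1]
near axis: n 55 median z 0.1336 p90 0.1354
```

View pics/s13.png

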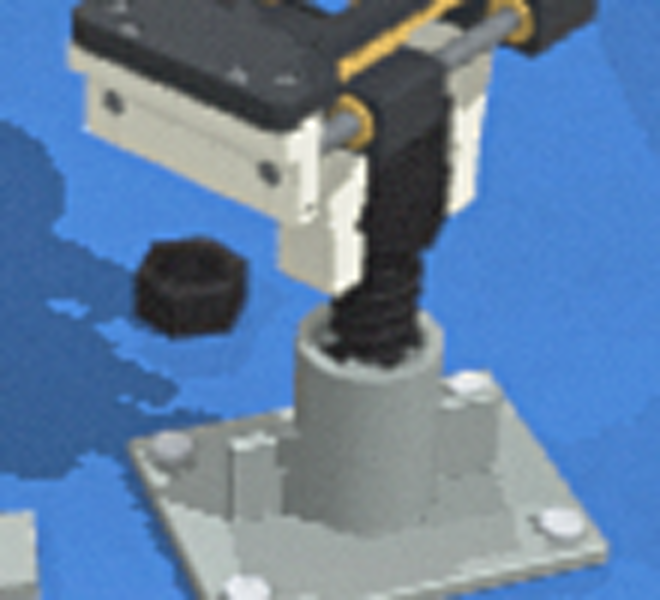

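Request:
{"method": "apply_moves", "body": {"motion": [[[0, 0, 0], 2], [[0, 0, 0], 4], [[0, 0, 0], 6], [[0, 0, 0], 8], [[0, 0, 0], 8]]}}

```text
clock: 10.1
tool_pos: [0.5961, 0.1183, 0.1044]
orientation: [180.0, 0.0, -3.1]
force: [1.3, -0.8, -0.5]
opening: 0.0379
```

```bash
python3 -c "
from h import *
look('s14')"
```

```text
t10.10 pos [0.5961 0.1183 0.1044] yaw -3.1 F [ 1.3 -0.8 -0.5] M [-0.12 -0.18 -0.02] open 0.0379 j6 147
n 254 ztop95 0.1347 [ 8 16 10  4  9 10 10  4  6  8  5  3  1  0  0  9  8  7  8 12  9 10 12 22
 51 12  0  0  0  0  0  0]
near axis: n 37 median z 0.1336 p90 0.1349
```

View pics/s14.png

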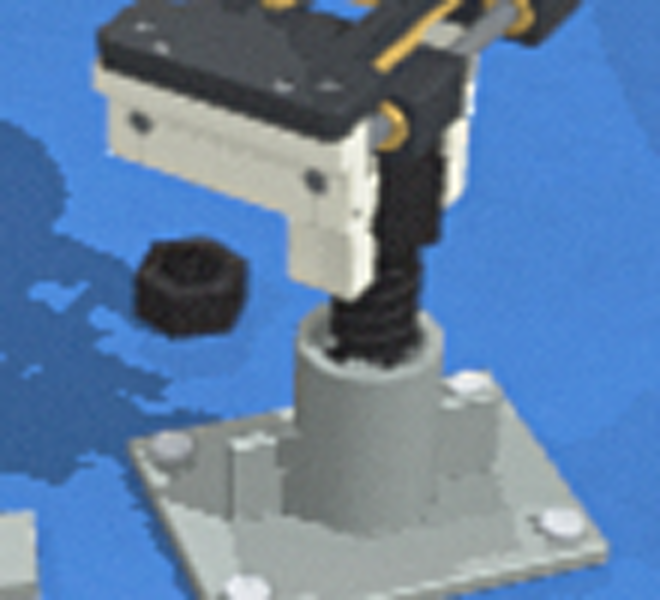

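Request:
{"method": "apply_moves", "body": {"motion": [[[0, 0, 0], 0], [[0, 0, 0], 0], [[0, 0, 0], 0], [[0, 0, 0], 0]], "hand": 6.5}}

```text
clock: 10.55
tool_pos: [0.5962, 0.1183, 0.1045]
orientation: [-180.0, 0.0, -3.1]
force: [-0.8, -0.3, 0.1]
opening: 0.0629
```

Request:
{"method": "apply_moves", "body": {"motion": [[[0, 0, 0], -8], [[0, 0, 0], -16], [[0, 0, 0], -24], [[0, 0, 0], -32], [[0, 0, 0], -40], [[0, 0, 0], -48], [[0, 0, 0], -56], [[0, 0, 0], -64], [[0, 0, 0], -66], [[0, 0, 0], -66]]}}

```text
clock: 11.55
tool_pos: [0.5962, 0.1184, 0.1045]
orientation: [180.0, 0.0, -69.1]
force: [1.2, -0.2, -0.0]
opening: 0.0649
```

```bash
python3 -c "
from h import *
look('s15')"
```

```text
t11.55 pos [0.5962 0.1184 0.1045] yaw -69.1 F [ 1.2 -0.2 -0. ] M [-0.07 -0.06 -0.  ] open 0.0649 j6 81
n 413 ztop95 0.1272 [  9  16  11  10  19  11  13   9   4   1   0   9  16  17  14  18  17  19
  18  25 104  53   0   0   0   0   0   0   0   0   0   0]
near axis: n 132 median z 0.1255 p90 0.1274
```

View pics/s15.png

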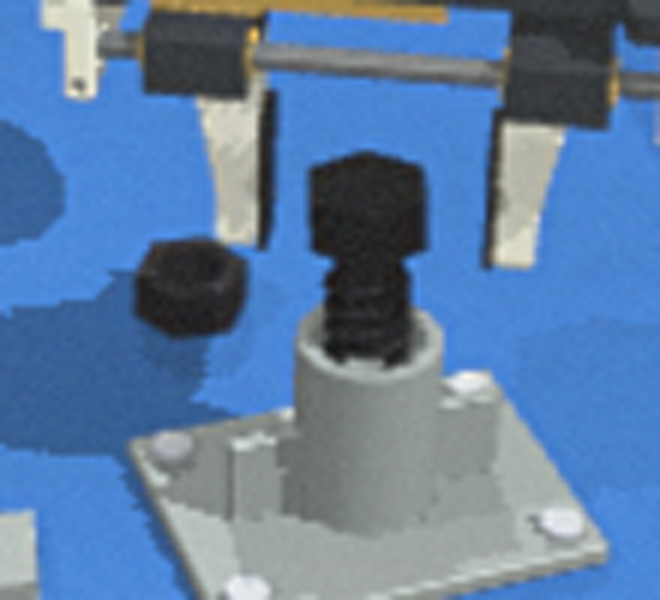

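On release the bolt dropped 8 mm: its top face is now at about 0.1255, so it had only been held up by finger friction. The drop is confirmed, and I won't turn it back any further. Next I need the head's angle.

Run:
```python
from h import *
for n in("scene","top"):
    p,d=ctrl.snapshot(n)
    P=pts(n,d.astype(float));r=np.hypot(P[...,0]-.596,P[...,1]-.1185)
    m=(d>0)&(r<.025)&(P[...,2]>.1225)&(P[...,2]<.132)&(p.max(2)<90)
    v,u=np.nonzero(m)
    if len(u)<30: print(n,len(u));continue
    X=np.array([ray(n,a,b,.1245)[:2] for a,b in zip(u,v)])
    print(n,len(u),X.mean(0),(X.max(0)+X.min(0))/2)
    w=np.array([np.ptp(X@[np.cos(np.radians(t)),np.sin(np.radians(t))])*1e3 for t in range(0,180,4)])
    print(dict(zip(range(0,180,4),np.round(w,1))))
    q=P[v,u];A=np.c_[q[:,:2]-q[:,:2].mean(0),np.ones(len(q))];print(np.linalg.lstsq(A,q[:,2],rcond=None)[0])
p,d=ctrl.snapshot("scene");c=p[200:250,255:305];c=cv2.convertScaleAbs(c,alpha=3,beta=-40)
cv2.imwrite("pics/s16.png",cv2.resize(c,(600,600),interpolation=cv2.INTER_CUBIC))
```

```text
scene 189 [0.59569339 0.11647172] [0.59574946 0.11666421]
{0: np.float64(39.9), 4: np.float64(39.6), 8: np.float64(39.7), 12: np.float64(40.0), 16: np.float64(40.4), 20: np.float64(40.5), 24: np.float64(40.5), 28: np.float64(40.2), 32: np.float64(40.3), 36: np.float64(40.6), 40: np.float64(40.7), 44: np.float64(40.6), 48: np.float64(40.2), 52: np.float64(39.7), 56: np.float64(39.0), 60: np.float64(38.1), 64: np.float64(37.9), 68: np.float64(38.3), 72: np.float64(38.6), 76: np.float64(39.0), 80: np.float64(39.2), 84: np.float64(39.3), 88: np.float64(39.1), 92: np.float64(38.8), 96: np.float64(38.3), 100: np.float64(37.6), 104: np.float64(36.7), 108: np.float64(35.6), 112: np.float64(34.4), 116: np.float64(33.1), 120: np.float64(33.3), 124: np.float64(33.9), 128: np.float64(34.7), 132: np.float64(35.7), 136: np.float64(36.5), 140: np.float64(37.2), 144: np.float64(37.6), 148: np.float64(38.3), 152: np.float64(39.1), 156: np.float64(39.8), 160: np.float64(40.3), 164: np.float64(40.5), 168: np.float64(40.6), 172: np.float64(40.5), 176: np.float64(40.2)}
[-0.0391325   0.03123829  0.126423
[... 401 characters left out ...]
(25.5), 64: np.float64(26.1), 68: np.float64(27.0), 72: np.float64(28.5), 76: np.float64(29.8), 80: np.float64(31.0), 84: np.float64(32.1), 88: np.float64(33.0), 92: np.float64(33.8), 96: np.float64(34.5), 100: np.float64(35.1), 104: np.float64(35.5), 108: np.float64(35.7), 112: np.float64(35.7), 116: np.float64(35.6), 120: np.float64(35.3), 124: np.float64(34.8), 128: np.float64(34.2), 132: np.float64(33.3), 136: np.float64(32.4), 140: np.float64(31.2), 144: np.float64(29.9), 148: np.float64(28.5), 152: np.float64(26.9), 156: np.float64(25.6), 160: np.float64(24.9), 164: np.float64(24.2), 168: np.float64(23.3), 172: np.float64(22.3), 176: np.float64(21.2)}
[0.11125312 0.08716711 0.12473425]
```

View pics/s16.png

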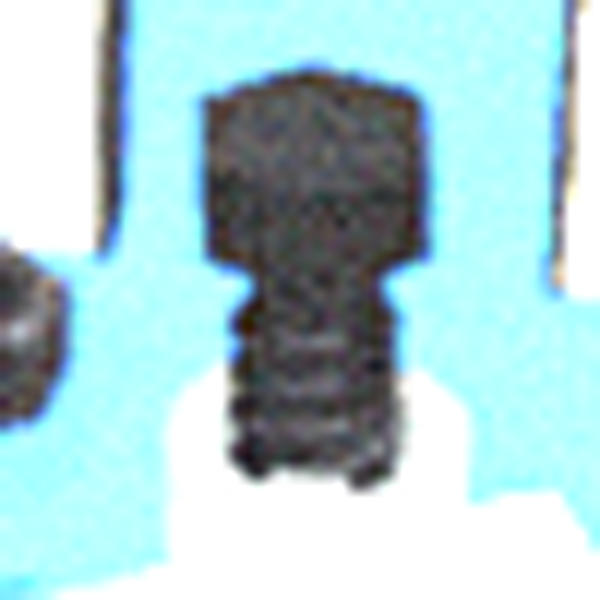

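Run:
```python
from h import *
o=ctrl.get_obs(); c=o['tool_pos'][:2]; yw=np.radians(o['orientation'][2])
ax=np.array([np.cos(yw),np.sin(yw)]); ay=np.array([-ax[1],ax[0]])
p,d=ctrl.snapshot("scene");P=pts("scene",d.astype(float)); np.savez("pics/s17.npz",p=p,d=d)
rel=P[...,:2]-c; a=rel@ax; b=rel@ay; Z=P[...,2]
ok=(d>0)&(Z>.108)&(Z<.142)&(abs(a)<.07)&(abs(b)<.03)
for row in range(205,224,3):
    us=[u for u in range(240,320) if ok[row,u]]
    print(row,[(u,int(a[row,u]*1e3),int(b[row,u]*1e3),int(Z[row,u]*1e3),int(p[row,u].max())) for u in us][::2])
```

```text
205 [(255, 47, 11, 141, 188), (257, 44, 10, 141, 180), (259, 40, 9, 141, 179), (261, 37, 7, 140, 184), (264, 31, 7, 140, 43), (279, 6, -20, 125, 128), (281, 3, -23, 123, 97)]
208 [(255, 47, 9, 134, 177), (257, 44, 8, 134, 182), (259, 40, 10, 135, 182), (261, 36, 10, 135, 179), (263, 33, 8, 134, 62), (265, 30, -1, 129, 99), (273, 16, -6, 127, 47), (275, 13, -7, 126, 44), (277, 9, -9, 125, 43), (279, 5, -9, 126, 41), (281, 2, -9, 126, 49), (283, -1, -10, 126, 44), (285, -5, -9, 126, 38), (287, -8, -10, 127, 40), (289, -12, -11, 126, 46), (301, -34, 9, 141, 120), (303, -38, 7, 141, 133)]
211 [(256, 45, 13, 130, 183), (258, 42, 10, 128, 181), (260, 38, 11, 129, 176), (262, 35, 6, 126, 145), (264, 31, 8, 128, 46), (272, 17, 2, 125, 40), (274, 13, 3, 126, 47), (276, 10, 2, 127, 40), (278, 6, 1, 126, 45), (281, 1, 1, 127, 47), (283, -2, 3, 128, 41), (285, -6, 1, 127, 44), (287, -9, 0, 127, 42), (289, -13, -1, 126, 41), (301, -35, 9, 135, 88), (304, -40, 10, 136, 186), (306, -44, 11, 138, 182), (308, -47, 9, 136, 182), (310, -51, 10, 137, 174)]
214 [(256, 45, 10, 122, 178), (258, 42, 8, 120,
[... 794 characters left out ...]
117, 156), (302, -37, 9, 123, 112), (304, -41, 9, 123, 193), (306, -44, 11, 125, 188), (308, -48, 10, 125, 195)]
220 [(259, 40, 9, 108, 179), (261, 36, 8, 108, 174), (264, 31, 8, 109, 116), (273, 14, 12, 113, 32), (275, 10, 14, 114, 35), (277, 6, 15, 115, 40), (279, 2, 16, 116, 33), (281, 0, 16, 117, 40), (283, -4, 18, 119, 38), (285, -7, 12, 115, 39), (287, -10, 8, 113, 39), (289, -14, 5, 111, 33), (301, -36, 6, 114, 61), (303, -39, 9, 116, 203), (305, -43, 11, 118, 216), (307, -46, 9, 117, 221)]
223 [(277, 6, 13, 108, 37), (279, 2, 13, 108, 35), (281, 0, 17, 111, 43), (283, -4, 13, 109, 35), (285, -7, 12, 108, 33), (303, -40, 10, 110, 203), (305, -43, 8, 110, 206), (307, -47, 8, 110, 215)]
```

The head sits about 2 mm to the −y side of the jaw centre, which is probably why it got held up. I'll recentre, follow the drop down 8 mm, align to the flats and close.

Request:
{"method": "apply_moves", "body": {"motion": [[[0.03, -0.1, -0.4], 2], [[0.06, -0.19, -0.8], 3], [[0.06, -0.19, -0.8], 3], [[0.06, -0.19, -0.8], 3]]}}

```text
clock: 12.2
tool_pos: [0.5968, 0.1163, 0.0964]
orientation: [180.0, -0.0, -66.1]
force: [0.0, -0.3, 0.1]
opening: 0.0652
```

Request:
{"method": "apply_moves", "body": {"motion": [[[0, 0, 0], 0], [[0, 0, 0], 0], [[0, 0, 0], 0], [[0, 0, 0], 0], [[0, 0, 0], 0], [[0, 0, 0], 0]], "hand": 3.8}}

```text
clock: 12.8
tool_pos: [0.5969, 0.1164, 0.0966]
orientation: [-180.0, -0.0, -66.1]
force: [-0.1, -0.7, 0.1]
opening: 0.038
```

```bash
python3 -c "
from h import *
look('s18')"
```

```text
t12.80 pos [0.5969 0.1164 0.0966] yaw -66.1 F [-0.1 -0.7  0.1] M [-0.15 -0.17  0.03] open 0.0380 j6 85
n 466 ztop95 0.1282 [ 13  10  18   8   9  17  18   7   6   0   0   5  18  20  17  16  21  17
  22  28 102  67   2   3   3   1   4   3   2   9   0   0]
near axis: n 128 median z 0.1259 p90 0.1277
```

View pics/s18.png

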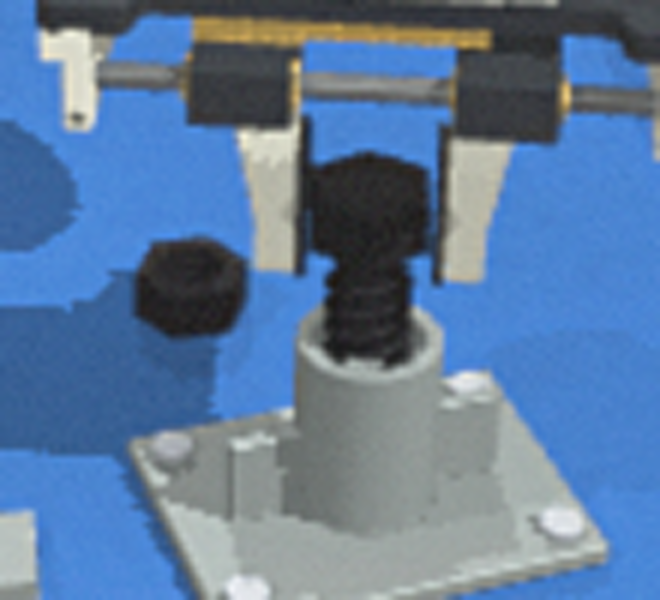

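Now the head (crop px 312–428) sits evenly between the pads (305 and 433). Turning clockwise and following the 16 mm/turn pitch down.

Request:
{"method": "apply_moves", "body": {"motion": [[[0, 0, 0], -4], [[0, 0, 0], -8], [[0, 0, -0.02], -12], [[0, 0, -0.04], -16], [[0, 0, -0.06], -20], [[0, 0, -0.08], -24], [[0, 0, -0.1], -28], [[0, 0, -0.12], -32], [[0, 0, -0.14], -36], [[0, 0, -0.16], -40]]}}

```text
clock: 13.85
tool_pos: [0.5968, 0.1164, 0.0949]
orientation: [180.0, -0.0, -106.2]
force: [0.3, -1.4, 0.6]
opening: 0.038
```

```bash
python3 -c "
from h import *
look('s19')"
```

```text
t13.85 pos [0.5968 0.1164 0.0949] yaw -106.2 F [ 0.3 -1.4  0.6] M [-0.06 -0.02 -0.01] open 0.0380 j6 44
n 426 ztop95 0.1344 [16 12  9  6 13 12  8 10  4  1  3 10 16 19 12 18 21 11 22 58 78 11  8  7
  9  5  9  3 13  2  0  0]
near axis: n 111 median z 0.1244 p90 0.1265
```

View pics/s19.png

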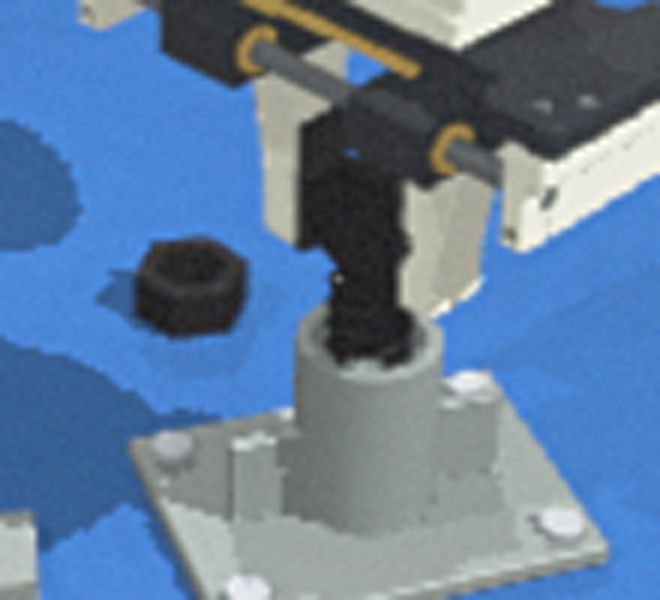

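Request:
{"method": "apply_moves", "body": {"motion": [[[0, 0, -0.03], -6], [[0, 0, -0.05], -12], [[0, 0, -0.08], -18], [[0, 0, -0.11], -24], [[0, 0, -0.13], -30], [[0, 0, -0.16], -36], [[0, 0, -0.19], -42], [[0, 0, -0.21], -48], [[0, 0, -0.24], -54], [[0, 0, -0.27], -60]]}}

```text
clock: 14.9
tool_pos: [0.5967, 0.1164, 0.0922]
orientation: [-180.0, -0.0, -166.2]
force: [-0.7, 0.5, 0.2]
opening: 0.0378
```

Request:
{"method": "apply_moves", "body": {"motion": [[[0, 0, -0.03], -6], [[0, 0, -0.05], -12], [[0, 0, -0.08], -18], [[0, 0, -0.11], -24], [[0, 0, -0.13], -30], [[0, 0, -0.16], -36], [[0, 0, -0.19], -42], [[0, 0, -0.21], -48], [[0, 0, -0.24], -54], [[0, 0, -0.27], -60]]}}

```text
clock: 15.9
tool_pos: [0.5967, 0.1165, 0.0895]
orientation: [-180.0, -0.0, 133.8]
force: [-1.1, 0.5, 0.6]
opening: 0.0383
```

```bash
python3 -c "
from h import *
look('s20')"
```

```text
t15.90 pos [0.5967 0.1165 0.0895] yaw 133.8 F [-1.1  0.5  0.6] M [0.2  0.16 0.02] open 0.0383 j6 -76
n 457 ztop95 0.1236 [ 12  15  11  10   8   3   0   5   9  21  17  20  20  18  31  21  42 124
  31   6   4   6   4   3   8   4   4   0   0   0   0   0]
near axis: n 88 median z 0.1199 p90 0.1212
```

View pics/s20.png

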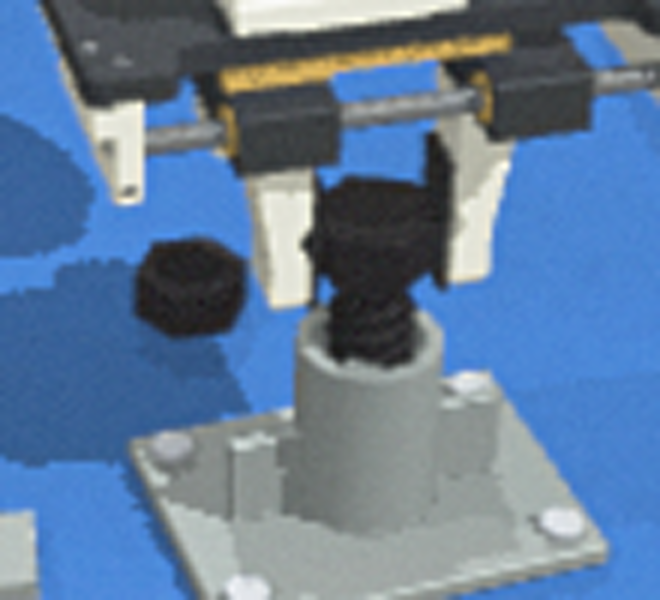

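Request:
{"method": "apply_moves", "body": {"motion": [[[0, 0, -0.03], -6], [[0, 0, -0.05], -12], [[0, 0, -0.08], -18], [[0, 0, -0.11], -24], [[0, 0, -0.13], -30], [[0, 0, -0.16], -36], [[0, 0, -0.19], -42], [[0, 0, -0.21], -48], [[0, 0, -0.24], -54], [[0, 0, -0.27], -60]]}}

```text
clock: 16.95
tool_pos: [0.5968, 0.1166, 0.0869]
orientation: [180.0, -0.0, 73.9]
force: [-0.2, 0.8, 0.2]
opening: 0.0376
```

Request:
{"method": "apply_moves", "body": {"motion": [[[0, 0, 0], 0], [[0, 0, 0], 0], [[0, 0, 0], 0], [[0, 0, 0], 0], [[0, 0, 0], 0]], "hand": 6.5}}

```text
clock: 17.45
tool_pos: [0.5969, 0.1164, 0.0869]
orientation: [180.0, -0.0, 74.0]
force: [-0.3, -0.8, 0.4]
opening: 0.0642
```

Request:
{"method": "apply_moves", "body": {"motion": [[[0, 0, 0], 8], [[0, 0, 0], 16], [[0, 0, 0], 24], [[0, 0, 0], 32], [[0, 0, 0], 40], [[0, 0, 0], 48], [[0, 0, 0], 56], [[0, 0, 0], 64], [[0, 0, 0], 72], [[0, 0, 0], 80]]}}

```text
clock: 18.45
tool_pos: [0.5968, 0.1164, 0.0868]
orientation: [-180.0, -0.0, 154.3]
force: [-0.5, -0.8, -1.1]
opening: 0.065
```

Request:
{"method": "apply_moves", "body": {"motion": [[[0, 0, 0], 8], [[0, 0, 0], 16], [[0, 0, 0], 24], [[0, 0, 0], 32], [[0, 0, 0], 40], [[0, 0, 0], 48], [[0, 0, 0], 56], [[0, 0, 0], 64], [[0, 0, 0], 72], [[0, 0, 0], 80]]}}

```text
clock: 19.45
tool_pos: [0.5968, 0.1164, 0.0869]
orientation: [180.0, -0.0, -125.7]
force: [0.0, -0.2, 0.1]
opening: 0.0651
```

Request:
{"method": "apply_moves", "body": {"motion": [[[0, 0, 0], 8], [[0, 0, 0], 16], [[0, 0, 0], 23], [[0, 0, 0], 23], [[0, 0, 0], 23]]}}

```text
clock: 19.95
tool_pos: [0.5968, 0.1164, 0.0869]
orientation: [-180.0, -0.0, -103.2]
force: [-0.1, -0.1, 0.2]
opening: 0.0648
```

```bash
python3 -c "
from h import *
look('s21')"
```

```text
t19.95 pos [0.5968 0.1164 0.0869] yaw -103.2 F [-0.1 -0.1  0.2] M [-0.02 -0.02  0.01] open 0.0648 j6 47
n 365 ztop95 0.1177 [14  8 16  2  0  0  7 12 21 16 21 21 20 18 21 87 79  2  0  0  0  0  0  0
  0  0  0  0  0  0  0  0]
near axis: n 77 median z 0.1171 p90 0.1180
```

View pics/s21.png

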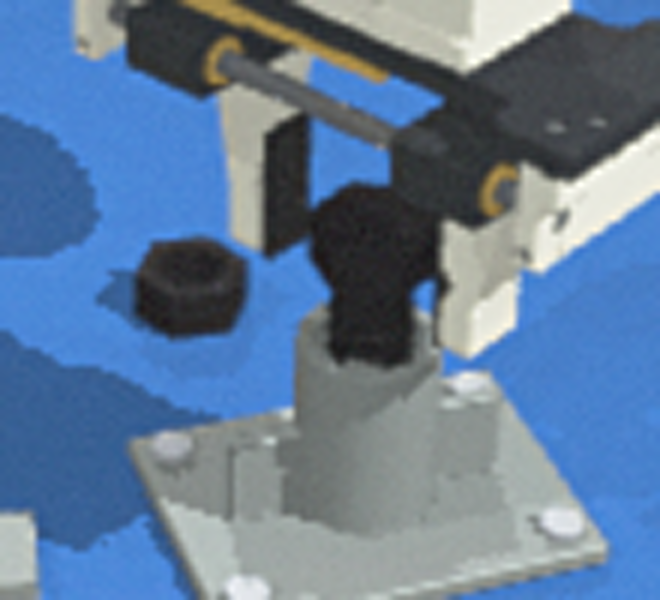

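Request:
{"method": "apply_moves", "body": {"motion": [[[0, 0, 0], 0], [[0, 0, 0], 0], [[0, 0, 0], 0], [[0, 0, 0], 0], [[0, 0, 0], 0], [[0, 0, 0], 0]], "hand": 3.8}}

```text
clock: 20.6
tool_pos: [0.5969, 0.1166, 0.0869]
orientation: [-180.0, 0.0, -103.1]
force: [-0.4, 0.3, 0.4]
opening: 0.0381
```

Request:
{"method": "apply_moves", "body": {"motion": [[[0, 0, -0.02], -6], [[0, 0, -0.05], -12], [[0, 0, -0.08], -18], [[0, 0, -0.11], -24], [[0, 0, -0.13], -30], [[0, 0, -0.16], -36], [[0, 0, -0.19], -42], [[0, 0, -0.21], -48], [[0, 0, -0.24], -54], [[0, 0, -0.27], -60]]}}

```text
clock: 21.6
tool_pos: [0.597, 0.1165, 0.0842]
orientation: [180.0, 0.0, -163.3]
force: [0.6, 0.0, 0.2]
opening: 0.0384
```

```bash
python3 -c "
from h import *
look('s22')"
```

```text
t21.60 pos [0.597  0.1165 0.0842] yaw -163.3 F [0.6 0.  0.2] M [ 0.19 -0.07 -0.02] open 0.0384 j6 -13
n 4 ztop95 0.0953 [3 0 0 0 0 0 1 0 0 0 0 0 0 0 0 0 0 0 0 0 0 0 0 0 0 0 0 0 0 0 0 0]
  return _methods._mean(a, axis=axis, dtype=dtype,
  ret = ret.dtype.type(ret / rcount)
Traceback (most recent call last):
  File "h.py", line 33, in look
    print('near axis: n',len(c),'median z %.4f p90 %.4f'%(np.median(c[:,2]),np.percentile(c[:,2],90)))
                                                                            ~~~~~~~~~~~~~^^^^^^^^^^^
IndexError: index -1 is out of bounds for axis 0 with size 0
```

View pics/s22.png

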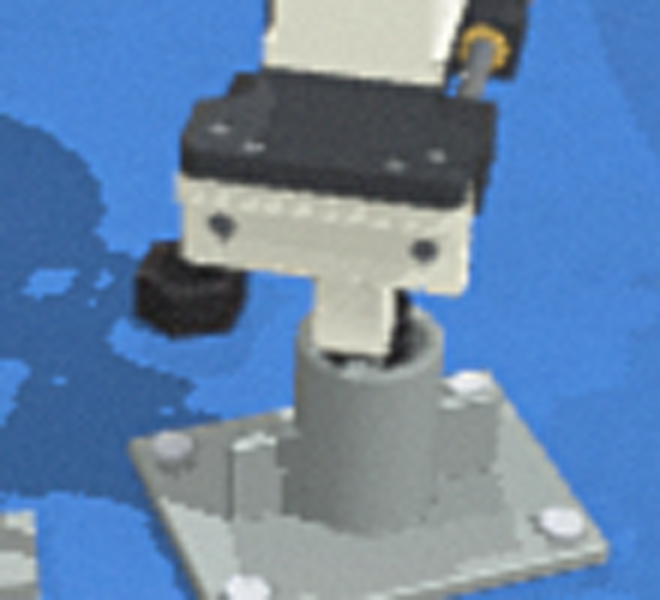

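The finger hides the head at this angle, as expected, so I'll carry on.

Request:
{"method": "apply_moves", "body": {"motion": [[[0, 0, -0.02], -6], [[0, 0, -0.05], -12], [[0, 0, -0.08], -18], [[0, 0, -0.11], -24], [[0, 0, -0.13], -30], [[0, 0, -0.16], -36], [[0, 0, -0.19], -42], [[0, 0, -0.21], -48], [[0, 0, -0.24], -54], [[0, 0, -0.27], -60]]}}

```text
clock: 22.65
tool_pos: [0.5969, 0.1164, 0.0814]
orientation: [180.0, 0.0, 136.8]
force: [-0.6, 1.5, -0.6]
opening: 0.0379
```

Request:
{"method": "apply_moves", "body": {"motion": [[[0, 0, -0.02], -5], [[0, 0, -0.04], -10], [[0, 0, -0.07], -15], [[0, 0, -0.09], -20], [[0, 0, -0.1], -24], [[0, 0, -0.1], -24]]}}

```text
clock: 23.25
tool_pos: [0.5968, 0.1164, 0.0804]
orientation: [-180.0, -0.0, 113.0]
force: [0.5, 0.1, -0.6]
opening: 0.0382
```

```bash
python3 -c "
from h import *
look('s23')"
```

```text
t23.25 pos [0.5968 0.1164 0.0804] yaw 113.0 F [ 0.5  0.1 -0.6] M [ 0.12 -0.15  0.03] open 0.0382 j6 -96
n 386 ztop95 0.1124 [  1   3   1  13  17  22  19  24  20  19  23  22 110  66   4   1   2   2
   3   0   4  10   0   0   0   0   0   0   0   0   0   0]
near axis: n 74 median z 0.1108 p90 0.1120
```

View pics/s23.png

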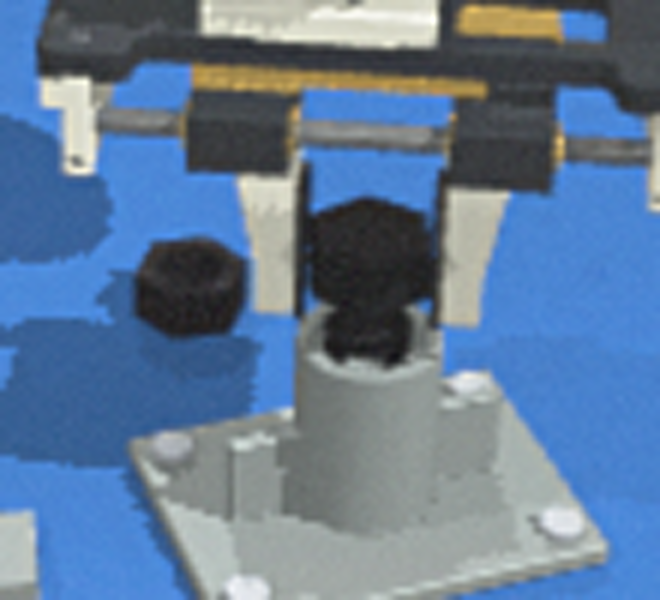

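Request:
{"method": "apply_moves", "body": {"motion": [[[0, 0, -0.02], -3], [[0, 0, -0.03], -6], [[0, 0, -0.03], -6]]}}

```text
clock: 23.6
tool_pos: [0.5968, 0.1164, 0.0802]
orientation: [-180.0, 0.0, 107.1]
force: [0.4, -0.3, 0.6]
opening: 0.0379
```

Request:
{"method": "apply_moves", "body": {"motion": [[[0, 0, 0], 0], [[0, 0, 0], 0], [[0, 0, 0], 0], [[0, 0, 0], 0], [[0, 0, 0], 0], [[0, 0, 0], 0]], "hand": 3.2}}

```text
clock: 24.2
tool_pos: [0.5968, 0.1164, 0.0801]
orientation: [-180.0, -0.0, 107.0]
force: [0.3, 0.6, 0.1]
opening: 0.0368
```

```bash
python3 -c "
from h import *
look('s24')"
```

```text
t24.20 pos [0.5968 0.1164 0.0801] yaw 107.0 F [0.3 0.6 0.1] M [ 0.13 -0.15 -0.03] open 0.0368 j6 -102
n 403 ztop95 0.1119 [  6   2   5  13  23  18  20  20  23  20  22  33 134  36   4   3   1   3
   5   1   4   7   0   0   0   0   0   0   0   0   0   0]
near axis: n 76 median z 0.1105 p90 0.1115
```

View pics/s24.png

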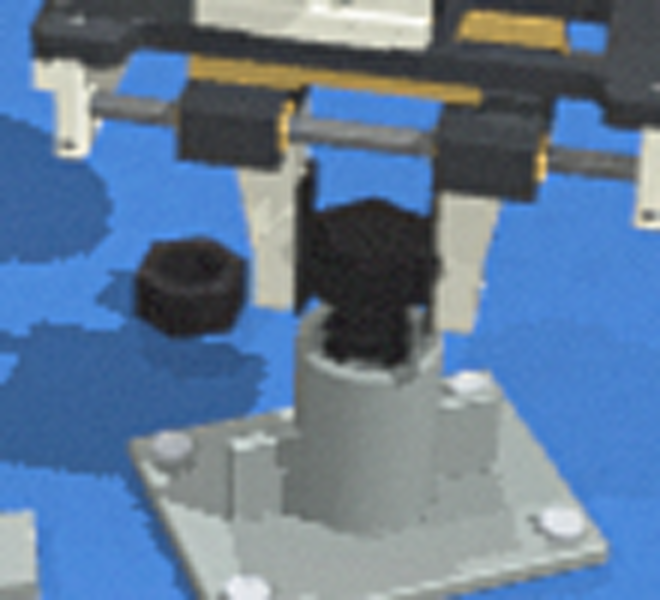

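Request:
{"method": "apply_moves", "body": {"motion": [[[0, 0, 0], 0], [[0, 0, 0], 0], [[0, 0, 0], 0], [[0, 0, 0], 0], [[0, 0, 0], 0]], "hand": 2.5}}

```text
clock: 24.75
tool_pos: [0.5968, 0.1164, 0.0801]
orientation: [-180.0, -0.0, 106.9]
force: [-0.2, 0.3, -0.8]
opening: 0.0368
```

Run:
```python
from h import *
look('s25')
p,d=ctrl.snapshot("top");print(ctrl.get_obs()['opening'])
cv2.imwrite("pics/t25.png",cv2.resize(p[120:240,150:310],(800,600)))
```

```text
t24.75 pos [0.5968 0.1164 0.0801] yaw 106.9 F [-0.2  0.3 -0.8] M [ 0.11 -0.17 -0.01] open 0.0368 j6 -102
n 402 ztop95 0.1122 [  6   5   3  12  19  25  21  17  26  19  22  32 120  47   3   2   3   4
   4   2   6   3   1   0   0   0   0   0   0   0   0   0]
near axis: n 73 median z 0.1106 p90 0.1116
0.0367913860540907
```

View pics/s25.png

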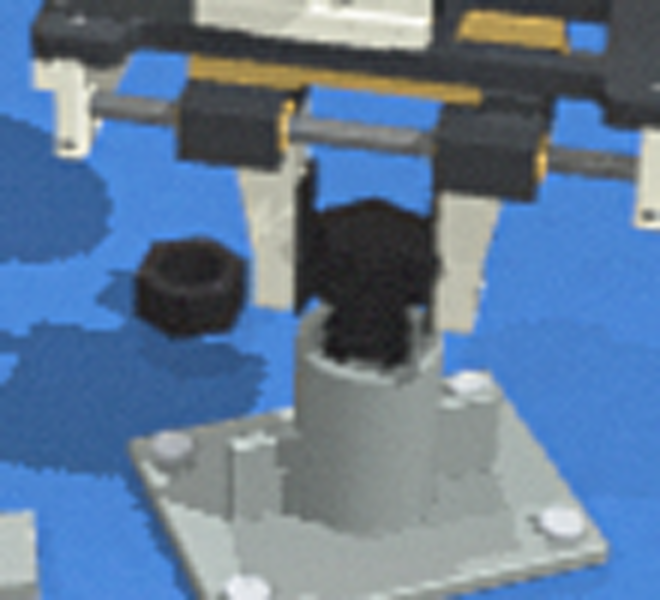

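View pics/t25.png

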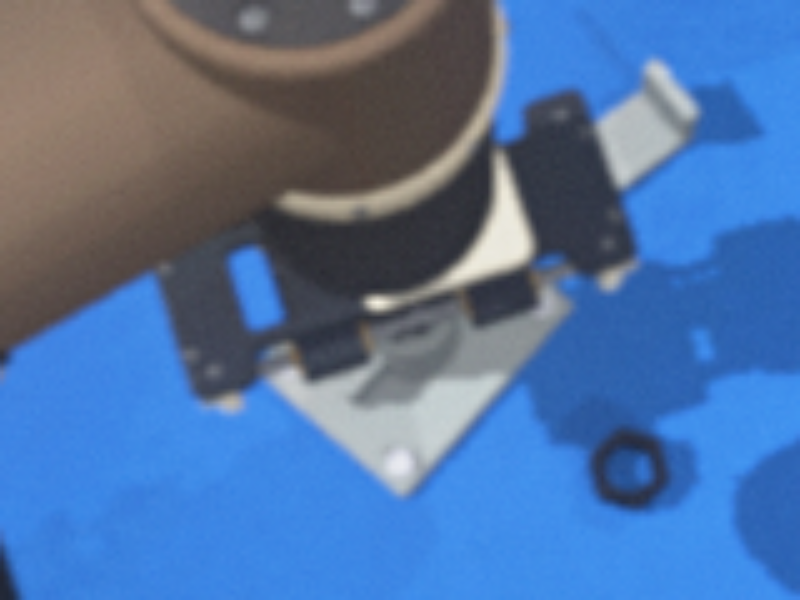

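```bash
python3 -c "
from h import *
print(ctrl.close_job())"
```

```text
the job is handed in; nothing more can be done
None
```

I turned the bolt back until it dropped into the thread start, then forward about one full turn. I handed it in at about 25 s with the fingers gripping the head. The program reports no verdict.

- **Drop:** I turned the bolt about 78° counter-clockwise with the fingers in a 38 mm spanner fit. Finger friction held it up, because the jaws sat about 2 mm off the bolt's axis, so the drop came only when I opened the fingers. The camera showed the head's top face fall from about 134 to 126 mm. I stopped there, short of the end stop.
- **Forward turn:** I recentred the jaws and turned clockwise in two strokes with one regrip, lowering the tool with the thread.
- **Last checks:**
  - The angle count gives about 366° clockwise.
  - The head came down about 15.2 mm against 16 mm for a full turn, which is within the 1.5 mm axial play. By the starting camera offset, the head's centre is at about 99–100 mm.
  - The fingers stopped on the head at 36.8 mm, so they sit about 2° off square to the flats.
  - The bolt looks upright, and the wrist readings I took were all below about 2 N.
- **Bystanders:** The nut and bracket look unmoved in the last pictures. The flange was hidden under the arm in my last top view, so I did not recheck it, but the gripper never came down to its height.

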